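# Turn the duct access cover over on its stand

## Task

The flat duct access cover lies seal-side down on the small raised stand and is too wide to pick up from above. Slide it part-way out over an edge of the stand so that you can get hold of it, turn it over, and leave it lying flat and wholly on the stand with the rubber seal facing up. Do not let it touch the bench, and leave the other things where they are.

Things in the scene. Friction and masses are not known exactly. Their poses are not given: they have to be found in the camera images.
- cover: the duct access cover: a flat rectangular bare sheet-metal panel 130 x 100 x 8 mm (x, y, z), about 0.18 kg, loose. Origin at its centre (4 mm from either face); x along its long side, y along its short side, z out of its plain face. A black rubber seal (a 10 mm wide strip forming a rectangular frame) is let flush into the opposite (-z) face, which lies down at the start, hidden. It must not touch the bench (z = 0). Its long side starts roughly along the stand's long side.
- corner0 (a point): corner of the cover at +65, +50 mm in its x, y, at half thickness
- corner1 (a point): corner of the cover at +65, -50 mm in its x, y, at half thickness
- corner2 (a point): corner of the cover at -65, -50 mm in its x, y, at half thickness
- corner3 (a point): corner of the cover at -65, +50 mm in its x, y, at half thickness
- stand: fixed raised stand, left or right of the bench's middle: plywood top 190 x 160 x 18 mm (x, y, z), flat, no lip, its surface 120 mm above the bench, on four 25 mm square legs (at +-70, +-55 mm). Origin on the bench under its centre; x along its long side, to the robot's left within 20 degrees; z up. Its end facing the middle is clear. The cover starts at least 8 mm inside its edges.
- tray: low open grey plastic tray 200 x 160 x 40 mm, fixed on the bench on the other side from the stand, origin on the bench under its centre; leave alone
- sleeve_a: beaded steel duct sleeve, upright, 80 mm diameter, 90 mm high, loose on the bench just beyond the stand's long side away from the robot (lower than the stand top), origin at the centre of its foot; leave alone
- sleeve_b: beaded steel duct sleeve, upright in the tray, 60 mm diameter, 70 mm high, loose, origin at the centre of its foot; leave alone
- reducer: dark stepped steel reducer, upright in the tray, 68 mm diameter, 65 mm high, loose, origin at the centre of its foot; leave alone
- mallet: rubber mallet with a wooden handle, 280 mm long, lying on the bench at the robot's right, nearer to the robot than stand and tray, origin under its middle; leave alone
- driver: screwdriver 200 mm long lying on the bench at the robot's left, nearer to the robot than stand and tray, origin under its middle; leave alone
- can: grey can 60 mm diameter, 170 mm high, upright on the right of the bench, origin at the centre of its foot; leave alone
- rivets: cardboard box 130 x 90 x 50 mm at the far middle of the bench, origin under its centre; leave alone
Mind the look-alikes: they are no part of the job. Of the things shaped like the cover, the metal one is meant.

How it is judged:
On the way, in this order (a step that is already met when the one before it is completed fails the run):
1. the cover, still flat, has been slid part-way over an edge of the stand (its centre more than 40 mm from the stand's centre) (horizontal distance between cover and stand above 0.04 m and angle between cover's own z axis and vertical below 0.3 rad), for 0.1 s.
2. the cover is turned past upright, its seal side looking upwards (angle between cover's own z axis and vertical above 1.9 rad), for 0.1 s.
At the end, for the whole second after the job is handed in: The cover lies at rest and flat (within 0.08 rad) on the stand top, seal side up, with no corner more than 5 mm beyond the stand's edges, and released (angle between cover's own z axis and vertical above 3.06 rad and height (world z) of cover between 0.119 and 0.13 m and x of corner0 in the frame of stand between -0.1 and 0.1 m and y of corner0 in the frame of stand between -0.085 and 0.085 m and x of corner1 in the frame of stand between -0.1 and 0.1 m and y of corner1 in the frame of stand between -0.085 and 0.085 m and x of corner2 in the frame of stand between -0.1 and 0.1 m and y of corner2 in the frame of stand between -0.085 and 0.085 m and x of corner3 in the frame of stand between -0.1 and 0.1 m and y of corner3 in the frame of stand between -0.085 and 0.085 m and linear speed of cover below 0.02 m/s and angular speed of cover below 0.1 rad/s); the robot touches nothing.
It fails at once if the cover touches the bench (a corner comes within 12 mm of it) (height (world z) of any of corner0, corner1, corner2, corner3 below 0.012 m).
It fails at once if one of the loose bystanders is shoved or knocked away (more than 30 mm) (distance of any of sleeve_a, sleeve_b, reducer, mallet, driver, can, rivets from where it was at the start of the episode above 0.03 m).
It also fails if it takes over 72 s, if anything falls off the work surface, if the arm or the gripper's body presses on something with over 40 N, if the wrist force passes 120 N, or if a joint passes its speed limit or range.

## Robot

A 7-joint arm with a two-finger parallel gripper is mounted at the origin on the work surface. World frame = base frame: x ahead of the robot, y to its left, z up, the work surface at z = 0. Lengths are in m, angles in rad, forces in N, time in s.
With the tool pointing down it reaches from about 0.4 to 0.875 m from the base axis. Payload 6.5 kg.
Tool frame: the origin (TCP) lies on the centre line of the jaws, within the pads' length; the fingertips stand 8 mm ahead of it and the grasp point (between the pads) lies 11 mm behind it (manip.tcp_to_tips is the distance from the TCP to the fingertips, in m); z points along the fingers, y is the line along which they close (so a half turn about z gives the same grasp; the last joint's range is limited). The gripper opens to 85 mm and grips with 20 to 120 N. Pads are 22 mm wide; open, the fingers measure 114 mm over their backs; the gripper's body (76 mm by 85 mm) begins 54 mm behind the grasp point. The pads swing forward as they close: fully open they stand 13 mm farther back than shut.
Start: joints at [1.136, 0.536, -0.004, 1.538, 0.003, 1.067, -0.071], TCP at [0.234, -0.606, 0.239] pointing down, gripper open.
Joint ranges: [-2.7, 2.7], [-0.37, 2.16], [-1.27, 1.26], [0.24, 2.4], [-1.31, 4.45], [0.19, 1.91], [-2.76, 2.76]. Speed limits (rad/s): [2.39, 2.39, 3.14, 3.14, 3.14, 3.14, 3.14].

## Interface

Orientations are given as a 3x3 rotation matrix whose columns are the frame's x, y, z axes.
In Python, from bench import manip, hand, monitor, cams, ticket gives the robot as it stands. Calls block until the motion is done:
- manip.goto(position, orientation): joint-space move of the TCP to a pose.
- manip.move_l(position, rot=None, v=0.15): straight line of the TCP; rot=None keeps the orientation; v is the mean speed in m/s.
- manip.set_joints(angles): joint-space move.
- hand.grip(opening, force=None): opening from 0.0 (shut) to 1.0 (fully open); force is the grip in N (None keeps the last); returns when the fingers have stopped.
- manip.wait(seconds).
- manip.solve_ik(position, orientation): joint angles nearest the present ones, or None.
- monitor.get_state(): the state.
- cams.get_image(name): name is "scene" or "top" or "wrist"; returns (picture, depth): 400x640x3 uint8, red, green, blue; 400x640 float32, m along the optical axis (not along the pixel's ray), 0 where there is no reading.
- cams.camera_params(name): a dict with "intrinsics" (3x3 intrinsics, pixels), "rvec" (rotation vector, rad) and "tvec" (3), from world to camera coordinates, as OpenCV has them. Camera axes: x right, y down, z forward; pixel columns grow to the right and rows downward; lengths in m; the calibration is good to about 2 mm. The wrist camera is an equidistant fisheye: a pixel r from the principal point sees the ray r / f radians off the axis. A picture is of the moment at which its call begins: read the wrist's pose just before it. camera_params takes no time and is no camera call; for the wrist camera it gives the pose at the moment of the call.
A pose or a line that the arm cannot do raises manip.Unreachable and nothing moves.
- ticket.hand_in(): hands the job in; it is judged then, once.
The state is a dict: "time_s": time; "joint_positions": joint angles; "qvel": joint speeds; "tau": joint torques, N m; "ee_pos": TCP position; "tool_rot": TCP orientation; "contact_force": force on the tool from outside, world axes, zero at the start; "wrist_torque": the same for the moment, N m; "grip_width": opening from 0.0 (shut) to 1.0 (fully open); "finger_force": force on a finger pad.
Only numpy, scipy, OpenCV 4.12 (cv2) and the standard library are available. Lean on these libraries where they do the work, as an engineer would, in place of code of your own. Each camera call takes 0.05 s, during which the arm holds its last target. There are 200 camera calls.

## Working session

There is one attempt and no reset: what is moved stays moved. The work goes in short steps, each a Python script; the robot and the scene stay as the last script left them, time stands still between calls to the robot, and variables do not carry over. Pictures are saved under pics/ and viewed, at most 10 in all, crops included, and the job is handed in when it is done.

```bash
mkdir -p pics; ls; python3 - <<'E'
from bench import manip, hand, monitor, cams, ticket
import cv2,numpy as np
for n in("scene","top"):
    p,d=cams.get_image(n); cv2.imwrite(f"pics/{n}0.png",p[:,:,::-1]); np.save(f"pics/{n}0.npy",d)
    c=cams.camera_params(n); print(n,c)
print(monitor.get_state()["time_s"])
E
```

```text
pics
scene {'intrinsics': array([[458.91774227,   0.        , 319.27821681],
       [  0.        , 458.91774227, 187.21569994],
       [  0.        ,   0.        ,   1.        ]]), 'rvec': array([ 2.36167459,  1.18605457, -0.32292839]), 'tvec': array([-0.33815621, -0.2383488 ,  1.68777211])}
top {'intrinsics': array([[411.13433931,   0.        , 321.00842858],
       [  0.        , 411.13433931, 199.56624834],
       [  0.        ,   0.        ,   1.        ]]), 'rvec': array([ 2.17560232, -2.18748921,  0.11155512]), 'tvec': array([0.04022587, 0.44907384, 1.27573419])}
0.1
```

View pics/scene0.png

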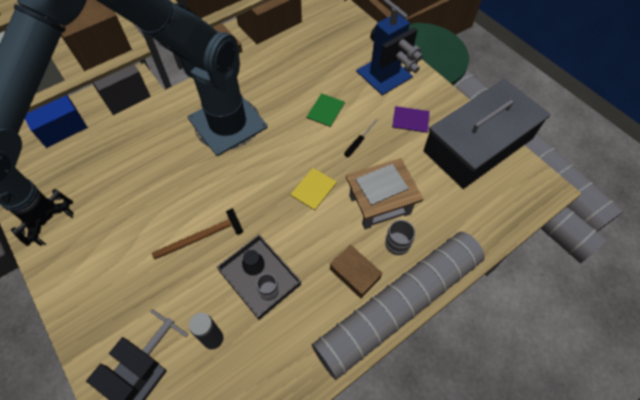

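View pics/top0.png

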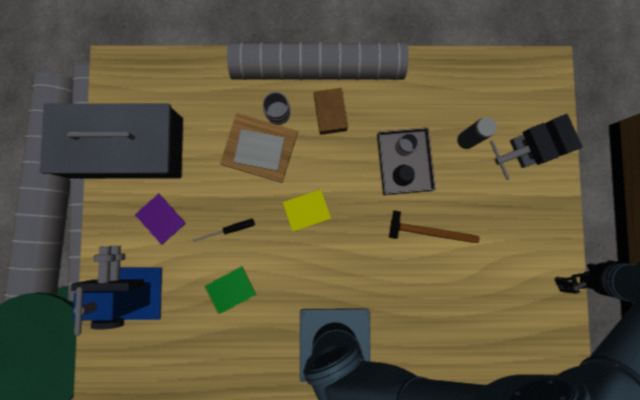

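The flat candidates in the top view are grey (258,150) on the stand, purple (160,218), green (230,290) and yellow (307,210). The grey metal one on the stand fits the description. I'll confirm that in an enlarged crop and measure it.

```bash
cat > h.py <<'E'
import cv2,numpy as np
from bench import manip, hand, monitor, cams, ticket
def cloud(n,d,c):
    R,_=cv2.Rodrigues(c["rvec"]);K=c["intrinsics"]
    v,u=np.mgrid[0:d.shape[0],0:d.shape[1]]
    P=np.stack([(u-K[0,2])/K[0,0]*d,(v-K[1,2])/K[1,1]*d,d],-1)
    W=(P-c["tvec"].ravel())@R; W[d==0]=np.nan
    return W
def onplane(uv,z,c):
    R,_=cv2.Rodrigues(c["rvec"]);K=c["intrinsics"]
    r=np.c_[np.asarray(uv,float),np.ones(len(uv))]@np.linalg.inv(K).T@R
    o=-R.T@c["tvec"].ravel()
    return o+r*((z-o[2])/r[:,2])[:,None]
def rect(mask,z,c):
    cs,_=cv2.findContours(mask.astype(np.uint8),cv2.RETR_EXTERNAL,cv2.CHAIN_APPROX_NONE)
    k=max(cs,key=cv2.contourArea)[:,0]
    p=onplane(k,z,c)[:,:2]
    (cx,cy),(w,h),a=cv2.minAreaRect((p*1000).astype(np.float32))
    if w<h: w,h,a=h,w,a+90
    return (cx/1000,cy/1000),(w,h),(a+90)%180-90   # long-side angle from +x, deg
E
python3 - <<'E'
from h import *
for n,box in(("top",(205,100,310,195)),("scene",(335,150,430,230))):
    p=cv2.imread(f"pics/{n}0.png");d=np.load(f"pics/{n}0.npy");c=cams.camera_params(n)
    W=cloud(n,d,c);x0,y0,x1,y1=box
    box_m=np.zeros(d.shape,bool);box_m[y0:y1,x0:x1]=1
    top=box_m&(W[...,2]>.108)&(W[...,2]<.14)
    s=cv2.cvtColor(p,cv2.COLOR_BGR2HSV)[...,1]
    cov=top&(s<70)
    cov=cv2.morphologyEx(cov.astype(np.uint8),cv2.MORPH_OPEN,np.ones((3,3)))
    print(n,"stand",rect(top,.12,c),np.nanmedian(W[top&(s>90)][:,2]))
    print(n,"cover",rect(cov,.128,c),np.nanmedian(W[cov>0][:,2]))
    if n=="top":
        q=p[y0:y1,x0:x1].copy();q[cv2.Canny(cov[y0:y1,x0:x1]*255,50,100)>0]=(0,0,255)
        cv2.imwrite("pics/crop.png",cv2.resize(np.hstack([p[y0:y1,x0:x1],q]),None,fx=3.5,fy=3.5,interpolation=cv2.INTER_CUBIC))
        for nm,b in(("sleeve",(262,90,292,126)),("rivets",(312,85,350,135))):
            w=W[b[1]:b[3],b[0]:b[2]].reshape(-1,3);w=w[w[:,2]>.03];print(nm,np.nanmin(w,0),np.nanmax(w,0))
E
```

```text
top stand ((0.5958505859375, 0.21949322509765626), (191.2832794189453, 161.0227813720703), 73.03321075439453) 0.11928468007036747
top cover ((0.586989990234375, 0.2197394256591797), (131.33021545410156, 100.58116912841797), 79.02311706542969) 0.12724302556293451
sleeve [0.66100745 0.13529469 0.03008355] [0.7744508  0.21638626 0.1235007 ]
rivets [ 0.66247396 -0.04780194  0.03079521] [0.80165157 0.05828752 0.05697819]
scene stand ((0.5997025756835938, 0.22064712524414062), (193.7482147216797, 166.32337951660156), 73.16905212402344) 0.12022143929029358
scene cover ((0.587055908203125, 0.221114013671875), (133.6215362548828, 104.97957611083984), 78.71464538574219) 0.12824192703699872
```

View pics/crop.png

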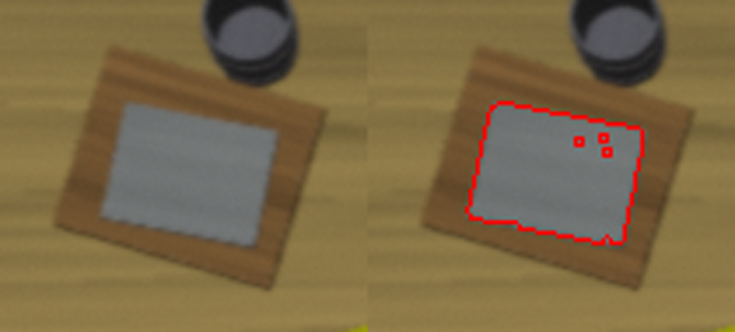

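The crop confirms bare grey metal lying on the plywood, clear of every edge, with sleeve_a just beyond the far long side. The plan:

1. Push the cover off the clear end with spread fingertips, which also squares it up.
2. Pinch the overhanging end horizontally and lift it.
3. Roll it 180° with the wrist and lay it back.
4. Push it fully onto the stand.

First I'll check reachability.

```bash
cat >> h.py <<'E'
S=np.array([.597,.220]);A=np.deg2rad(73.1)
XS=np.array([np.cos(A),np.sin(A),0]);YS=np.array([-np.sin(A),np.cos(A),0]);Z=np.array([0,0,1.])
def P(x,y,z): return np.array([S[0],S[1],0])+x*XS+y*YS+z*Z
def M(y,z): return np.c_[np.cross(y,z),y,z]
E
python3 - <<'E'
from h import *
for s in(1,-1):
    print("down",s,[manip.solve_ik(P(x,.008,z),M(s*YS,-Z)) is not None for x,z in((.083,.25),(.083,.12),(0,.12))])
for tilt in (0,.2,.4):
  zt=np.cos(tilt)*XS-np.sin(tilt)*Z; up=np.cos(tilt)*Z+np.sin(tilt)*XS
  for s in(1,-1):
    for x,z in((-.19,.124),(-.11,.124),(-.11,.25)):
        q=manip.solve_ik(P(x,.008,z),M(s*up,zt)); print(tilt,s,x,z,None if q is None else np.round(q,2))
E
```

```text
down 1 [True, True, True]
down -1 [True, True, True]
0 1 -0.19 0.124 [ 1.16  1.4  -0.87  1.84 -0.7   0.92  2.54]
0 1 -0.11 0.124 [ 1.18  1.64 -1.14  1.87 -0.36  0.65  2.25]
0 1 -0.11 0.25 [ 1.16  1.33 -1.16  1.97 -0.72  0.69  2.34]
0 -1 -0.19 0.124 [ 0.79  1.17 -0.39  1.86 -1.17  1.28 -0.26]
0 -1 -0.11 0.124 [ 0.72  1.2  -0.49  1.89 -1.27  1.16 -0.21]
0 -1 -0.11 0.25 [ 1.11  1.25 -1.08  1.97 -0.87  0.76 -0.68]
0.2 1 -0.19 0.124 [ 1.05  1.18 -0.76  1.91 -0.83  0.87  2.57]
0.2 1 -0.11 0.124 [ 1.11  1.41 -1.07  1.93 -0.48  0.55  2.26]
0.2 1 -0.11 0.25 [ 1.06  1.04 -1.03  1.99 -0.89  0.72  2.37]
0.2 -1 -0.19 0.124 [ 0.76  1.03 -0.37  1.93 -1.17  1.14 -0.32]
0.2 -1 -0.11 0.124 [ 0.69  1.05 -0.49  1.96 -1.28  1.   -0.29]
0.2 -1 -0.11 0.25 [ 0.98  0.95 -0.89  2.   -1.04  0.82 -0.65]
0.4 1 -0.19 0.124 [ 1.02  1.04 -0.78  1.96 -0.77  0.74  2.44]
0.4 1 -0.11 0.124 [ 0.98  1.14 -0.94  1.98 -0.71  0.53  2.33]
0.4 1 -0.11 0.25 [ 0.94  0.79 -0.89  2.   -0.95  0.74  2.3 ]
0.4 -1 -0.19 0.124 [ 0.72  0.89 -0.38  1.98 -1.13  0.98 -0.43]
0.4 -1 -0.11 0.124 [ 0.63  0.91 -0.46  2.   -1.27  0.87 -0.4 ]
0.4 -1 -0.11 0.25 [ 0.55  0.62 -0.36  2.02 -1.27  1.03 -0.62]
```

```bash
python3 - <<'E'
from h import *
R=M(YS,-Z)
q0=np.array(monitor.get_state()["joint_positions"])
s=min((1,-1),key=lambda s:np.abs(np.array(manip.solve_ik(P(.083,.008,.25),M(s*YS,-Z)))-q0).sum())
R=M(s*YS,-Z)
hand.grip(.6)
manip.move_l(manip_p:=[.234,-.606,.30],v=.2)
manip.goto(P(.083,.008,.25),R)
manip.move_l(P(.083,.008,.15),v=.15)
f0=np.array(monitor.get_state()["contact_force"])
z=.138
while z>.105:
    manip.move_l(P(.083,.008,z),v=.03)
    f=np.array(monitor.get_state()["contact_force"])-f0
    if f[2]>2: break
    z-=.0015
print("contact",s,z,f,monitor.get_state()["ee_pos"],monitor.get_state()["time_s"])
z+=.003
manip.move_l(P(.083,.008,z))
manip.move_l(P(.004,.008,z),v=.05)
st=monitor.get_state();print(np.array(st["contact_force"])-f0,st["time_s"])
manip.move_l(P(.02,.008,z),v=.1)
manip.move_l(P(.02,.008,.30),v=.2)
manip.goto(P(-.24,.008,.30),R)
p,d=cams.get_image("top");cv2.imwrite("pics/top1.png",p[:,:,::-1])
c=cams.camera_params("top");W=cloud("top",d,c)
cov=(W[...,2]>.118)&(W[...,2]<.14);cov[:90]=0;cov[215:]=0;cov[:,:205]=0;cov[:,330:]=0
cov&=cv2.cvtColor(p,cv2.COLOR_RGB2HSV)[...,1]<70
cov=cv2.morphologyEx(cov.astype(np.uint8),cv2.MORPH_OPEN,np.ones((3,3)))
(c0,wh,a)=rect(cov,.128,c);e=np.array([*c0,0])-P(0,0,0)
print("cover",c0,wh,a,"stand frame",e@XS,e@YS,monitor.get_state()["time_s"])
cv2.imwrite("pics/crop1.png",cv2.resize(p[80:240,190:400,::-1],None,fx=3,fy=3))
E
```

```text
contact -1 0.1245 [-1.38440159 -0.45341174  2.30458323] [0.61362462 0.30194176 0.12495773] 8.0333
[-0.23722248  0.87423176 -0.05100991] 10.0167
cover (0.5602501831054687, 0.15342533874511718) (130.68214416503906, 101.02577209472656) 73.13690948486328 stand frame -0.07438279262827992 0.01580932395146225 12.4083
```

View pics/crop1.png

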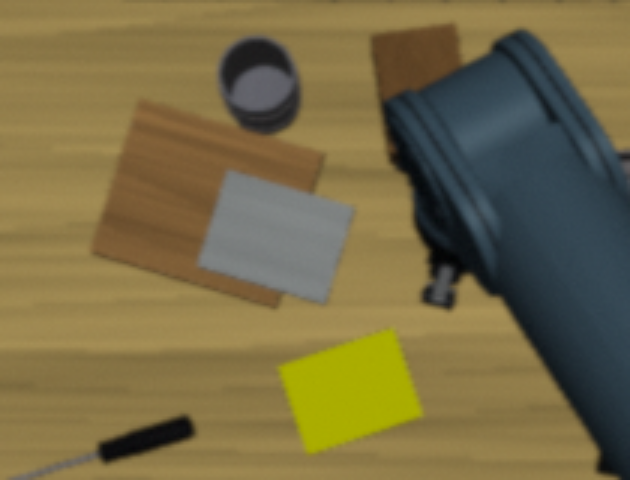

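Slid out with an overhang of about 44 mm, square to the stand (cover centre at about (277,237) in the crop). Next: pinch the end.

```bash
python3 - <<'E'
from h import *
R=M(Z,XS);y=.0158
hand.grip(.55)
# seed: choose the wide-q7 branch
q=manip.solve_ik(P(-.21,y,.26),R);print(np.round(q,2))
manip.set_joints(q)
st=monitor.get_state();print(np.round(st["ee_pos"],3),st["contact_force"],st["time_s"])
f0=np.array(st["contact_force"])
for x,z in((-.21,.2),(-.21,.16),(-.21,.124),(-.16,.124),(-.118,.124)):
    manip.move_l(P(x,y,z),v=.12)
    st=monitor.get_state();f=np.array(st["contact_force"])-f0;print(x,z,np.round(f,2))
    if np.linalg.norm(f)>6: break
print(np.round(st["joint_positions"],2),np.round(st["ee_pos"],4),P(-.118,y,.124),st["time_s"])
p,d=cams.get_image("scene");cv2.imwrite("pics/s2.png",cv2.resize(p[80:300,180:480,::-1],None,fx=2.6,fy=2.6))
E
```

```text
[ 1.25  1.16 -0.99  1.95 -0.79  0.98  2.4 ]
[0.521 0.024 0.26 ] [-0.17594245  0.05485178 -0.18122172] 15.3333
-0.21 0.2 [ 1.49  0.01 -0.28]
-0.21 0.16 [ 0.15  0.14 -0.05]
-0.21 0.124 [ 0.56 -0.33  0.08]
-0.16 0.124 [ 0.55  1.26 -0.94]
-0.118 0.124 [ 0.27 -0.7  -0.22]
[ 1.08  1.46 -0.94  1.89 -0.77  0.77  2.59] [0.5477 0.1111 0.1238] [0.54757949 0.11168909 0.124     ] 17.9833
```

View pics/s2.png

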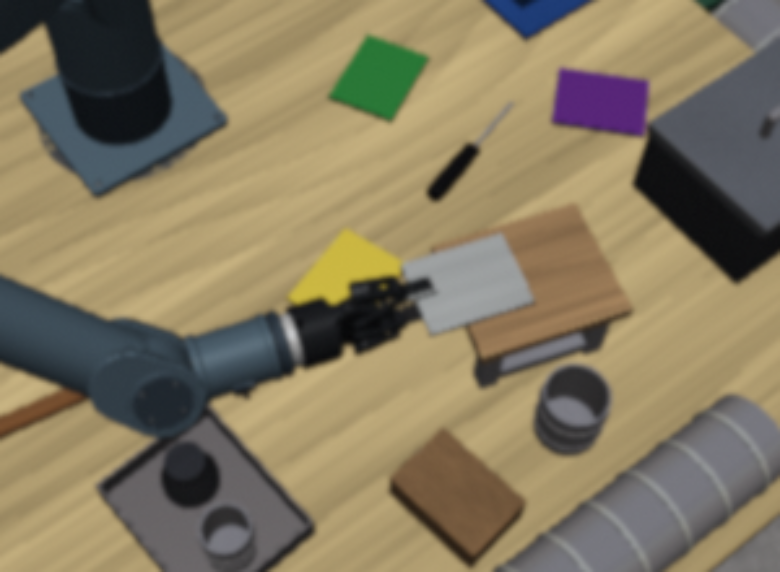

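The fingers straddle the overhanging end around (415,295), and the wrist is clear of the tray. Now grip, lift and roll.

```bash
python3 - <<'E'
from h import *
y=.0158
hand.grip(0.0,force=90)
st=monitor.get_state();print(st["grip_width"],st["finger_force"],np.round(st["contact_force"],2),st["time_s"])
manip.move_l(P(-.118,y,.15),v=.06)
manip.move_l(P(-.125,y,.26),v=.15)
q=np.array(monitor.get_state()["joint_positions"]);print(np.round(q,2))
q[6]-=np.pi
for k in(.5,0): 
    t=q.copy();t[6]+=k*np.pi;manip.set_joints(t)
st=monitor.get_state();print(np.round(st["ee_pos"],3),np.round(st["tool_rot"],3),st["grip_width"],st["time_s"])
p,d=cams.get_image("top");c=cams.camera_params("top");W=cloud("top",d,c)
m=(W[...,2]>.22)&(W[...,2]<.29);m[:, :190]=0;m[:,310:]=0;m[:80]=0;m[220:]=0
w=W[m];w=w[(w-P(-.085,0,0))@XS>0]
A_=np.c_[w[:,:2],np.ones(len(w))];n=np.linalg.lstsq(A_,w[:,2],rcond=None)[0];print("plane slope along xs,ys",n[:2]@XS[:2],n[:2]@YS[:2],"z mean",w[:,2].mean())
e=w-P(0,0,0);print("xs",np.percentile(e@XS,[1,99]),"ys",np.percentile(e@YS,[1,99]))
cv2.imwrite("pics/t3.png",cv2.resize(p[80:230,190:400,::-1],None,fx=3,fy=3))
E
```

```text
0.07681572866879229 88.98506283760071 [-0.64 -2.02  1.66] 18.475
[ 1.15  1.22 -1.08  1.99 -0.86  0.78  2.45]
[0.545 0.105 0.259] [[ 0.957 -0.     0.291]
 [-0.291 -0.001  0.957]
 [ 0.    -1.    -0.001]] 0.07642659695666691 22.7417
plane slope along xs,ys -0.008337212065688797 0.0006697904911898178 z mean 0.26164490590291933
xs [-0.0842593  -0.01733911] ys [-0.03670607  0.06180041]
```

View pics/t3.png

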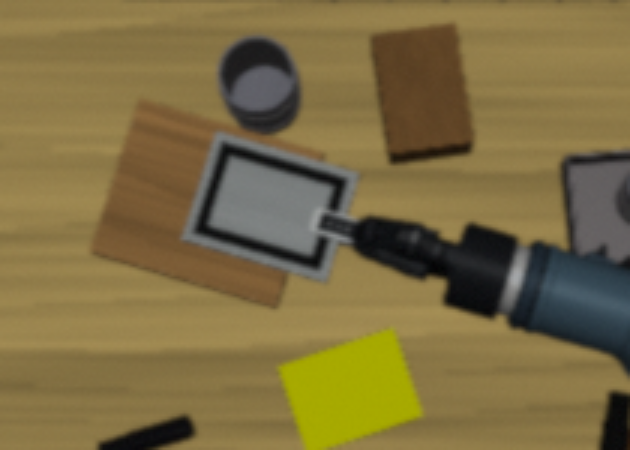

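Seal up and flat in the jaws, with the black frame at about (270,205) in the crop. Next I'll lay it down, release, and push it home with the spread fingertips.

```bash
cat > meas.py <<'E'
from h import *
def meas(tag):
    p,d=cams.get_image("top");c=cams.camera_params("top");W=cloud("top",d,c)
    m=(W[...,2]>.118)&(W[...,2]<.14);m[:90]=0;m[215:]=0;m[:,:205]=0;m[:,330:]=0
    m&=cv2.cvtColor(p,cv2.COLOR_RGB2HSV)[...,1]<70
    m=cv2.morphologyEx(m.astype(np.uint8),cv2.MORPH_OPEN,np.ones((3,3)))
    c0,wh,a=rect(m,.128,c);e=np.array([*c0,0])-P(0,0,0)
    print("cover",wh,a,"stand frame",e@XS,e@YS,"z",np.nanmedian(W[m>0][:,2]),"t",monitor.get_state()["time_s"])
    cv2.imwrite(f"pics/{tag}.png",cv2.resize(p[80:230,190:400,::-1],None,fx=3,fy=3))
E
python3 - <<'E'
from meas import *
manip.move_l(P(-.113,.004,.2),v=.12);manip.move_l(P(-.113,.004,.14),v=.1)
f0=np.array(monitor.get_state()["contact_force"]);z=.134
while z>.121:
    manip.move_l(P(-.113,.004,z),v=.03)
    f=np.array(monitor.get_state()["contact_force"])-f0
    if f[2]>2: break
    z-=.001
print(z,np.round(f,2))
hand.grip(.4)
print(np.round(np.array(monitor.get_state()["contact_force"])-f0,2))
manip.move_l(P(-.22,.004,z),v=.12)
manip.move_l(P(-.22,.004,.27),v=.2)
meas("t4")
R=M(-YS,-Z)
q=manip.solve_ik(P(-.2,0,.27),R);print(np.round(q,2),np.round(monitor.get_state()["joint_positions"],2))
E
```

```text
0.123 [ 0.2  -3.86  4.72]
[ 0.29 -0.66  2.03]
cover (130.37802124023438, 100.99396514892578) 72.85428619384766 stand frame -0.06868181345215925 0.0011922234814421785 z 0.12739158855486463 t 29.6583
[ 0.57  0.47 -0.93  1.76  0.42  1.12 -0.79] [ 1.25  1.14 -0.99  1.91 -0.79  1.01 -0.77]
```

View pics/t4.png

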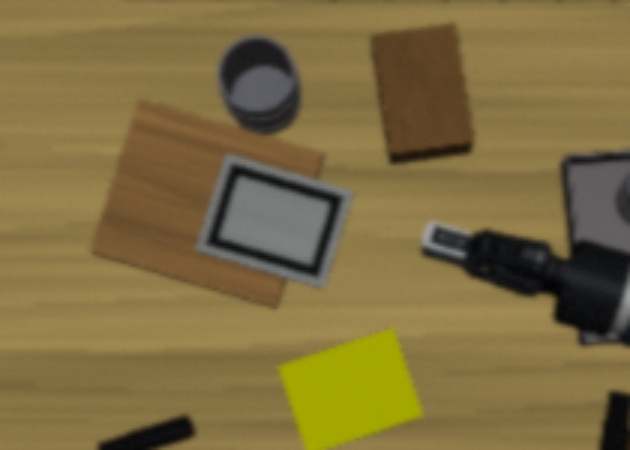

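The cover lies flat at about (275,220), released, still overhanging. Now push it in.

```bash
python3 - <<'E'
from meas import *
R=M(-YS,-Z)
hand.grip(.6)
manip.goto(P(-.2,.001,.27),R)
f0=np.array(monitor.get_state()["contact_force"])
manip.move_l(P(-.19,.001,.127),v=.15)
manip.move_l(P(-.15,.001,.127),v=.08)
manip.move_l(P(-.080,.001,.127),v=.04)
print(np.round(np.array(monitor.get_state()["contact_force"])-f0,2))
manip.move_l(P(-.17,.001,.127),v=.12)
manip.move_l(P(-.25,.001,.3),v=.2)
meas("t5")
E
```

```text
[-1.33  0.66  0.64]
cover (130.91171264648438, 101.40884399414062) 73.00272369384766 stand frame -0.006813088362829268 0.0013159996706537025 z 0.12724299808854045 t 36.7833
```

View pics/t5.png

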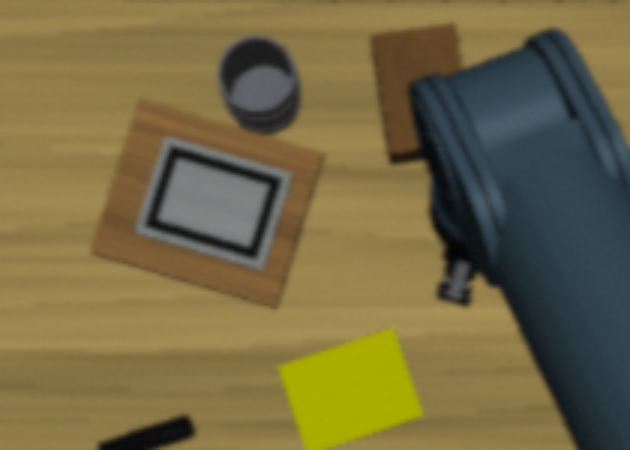

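The cover lies flat, seal up and wholly on the stand, centred at about (213,205). The robot is clear, so I'm handing in.

```bash
python3 -c "
from bench import ticket
print(ticket.hand_in())"
```

```text
the job is handed in; nothing more can be done
None
```

The cover lies flat on the stand, seal side up and wholly inside the edges (centre about 7 mm from the stand's centre); the job was handed in at about 37 s, and no verdict came back.

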